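# Lock the router spindle and seat its knurled collar over the hidden pin

### The job

The router spindle stands nose-up in its service stand: first slide the orange lock grip all the way toward the spindle to its end stop, and leave it there. Only then take the knurled collar on the spindle nose, turn it until its hidden keyway drops over the pin (the pin is less than a quarter turn away, anticlockwise seen from above), and push it fully home against the spring. Finish while still holding the collar pushed home, and leave the wrench, the red box and the card reader undisturbed.

Things in the scene. Friction and masses are not known exactly. Their poses are not given: they have to be found in the camera images.
- stand: Fixed stand: aluminium plate 170 (x) by 280 (y) by 12 mm, turned up to 29 degrees; origin under its centre, z up. The upright steel spindle motor (64 mm diameter, top face 78 mm above the table) stands at +65 mm along its y axis in a black clamp block (100 by 94 mm, 48 mm high); the lock slide lies on its -y half.
- seat (a point): Point on the spindle's axis, 92 mm above the table: the centre of the collar's underside when fully home. Stand's axes. The fixed nose does not turn; its post (26 mm diameter, top 136 mm above the table) passes up through the collar, 1 mm play all round. A hidden pin 5 mm wide stands on the nose, 20 to 75 degrees anticlockwise (from above) from where the keyway is at the start.
- collar: Loose knurled steel collar, 52 mm diameter, 30 mm high, about 0.15 kg; origin under its centre, z up, hidden 9 mm keyway on its +x side. Starts 10 mm above home on a spring ring (3 N up, 9 N at home; springs up if let go), 24 mm free below. Off the pin by more than about 7 degrees it goes down only 2 mm to a hard stop; over the pin 10 mm.
- lock (a joint): Travel of the lock grip in m: starts between 0 and 0.015, end stop (locked) at 0.05. It slides along the stand's +y axis, toward the spindle, with about 2.5 N of friction, and stays where it is left.
- lock_top (a point): Centre of the top face of the orange lock grip (28 mm along the stand's x, 20 mm along its y, 40 mm high; top 66.5 mm above the table). It stands on a steel track 40 mm wide whose top is 26 mm above the table. Same axes as the stand.
- wrench: Loose steel wrench 150 mm long lying on the table on the stand's -x side; bystander. Origin at its middle underside.
- bit_box: Loose red box of bits, 60 by 90 by 28 mm, on the stand's +x side; bystander. Origin at the centre of its underside.
- reader: Loose grey card reader, 30 by 85 by 14 mm, on the stand's +x side; bystander. Origin at the centre of its underside.

How it is judged:
On the way, in this order (a step that is already met when the one before it is completed fails the run):
1. the lock grip is at its end stop (value of joint lock above 0.047 m), for 0.2 s.
2. the collar has dropped over the pin and is home (z of collar in the frame of seat below 0.0025 m and horizontal distance between collar and seat below 0.004 m), for 0.2 s.
At the end, for the whole second after the job is handed in: The lock grip is within 4 mm of its end stop, the collar is within 2.5 mm of fully home, level (within 6 degrees), centred within 4 mm and still, and the robot is still holding it there (more than 3 N on the collar) (all of step 2 and value of joint lock above 0.046 m and angle between collar's own z axis and vertical below 0.1 rad and contact force between any of the fingers, the arm and collar above 3 N and linear speed of collar below 0.02 m/s); the arm keeps its last pose, push and grip.
It fails at once if the collar is pushed down over the pin before the lock is at its end stop (z of collar in the frame of seat below 0.004 m and value of joint lock below 0.044 m).
It fails at once if the wrench is disturbed (moved 30 mm) (distance of wrench from where it was at the start of the episode above 0.03 m).
It fails at once if the red box is disturbed (moved 30 mm) (distance of bit_box from where it was at the start of the episode above 0.03 m).
It fails at once if the card reader is disturbed (moved 30 mm) (distance of reader from where it was at the start of the episode above 0.03 m).
It also fails if it takes over 64 s, if anything falls off the work surface, if the arm or the gripper's body presses on something with over 40 N, if the wrist force passes 120 N, or if a joint passes its speed limit or range.

### The arm

A 7-joint arm with a two-finger parallel gripper is mounted at the origin on the work surface. World frame = base frame: x ahead of the robot, y to its left, z up, the work surface at z = 0. Lengths are in m, angles in rad, forces in N, time in s.
With the tool pointing down it reaches from about 0.35 to 0.9 m from the base axis. Payload 19.9 kg.
Tool frame: the origin (TCP) lies midway between the tips of the shut fingers; the grasp point (between the pads) lies 19 mm behind it; z points along the fingers, y is the line along which they close (so a half turn about z gives the same grasp; the last joint's range is limited). The gripper opens to 85 mm and grips with 20 to 120 N. Pads are 22 mm wide; open, the fingers measure 114 mm over their backs; the gripper's body (76 mm by 85 mm) begins 54 mm behind the grasp point. The pads swing forward as they close: fully open they stand 13 mm farther back than shut.
Start: joints at [-1.218, 0.417, -0.01, 1.614, 0.005, 1.111, -0.053], TCP at [0.24, 0.577, 0.231] pointing down, gripper open.
Joint ranges: [-2.81, 2.81], [-0.39, 2.02], [-1.27, 1.25], [0.06, 2.57], [-1.19, 4.33], [0.19, 2], [-2.82, 2.82]. Speed limits (rad/s): [1.89, 1.89, 2.39, 2.39, 3.01, 3.01, 3.01].

### API

Orientations are given as a rotation vector (axis times angle).
In Python, from plant import ctrl gives the robot as it stands.
- The arm moves only by the tool apply_moves, never from a script. Its argument "series" is a list of rows, each a list of 6 numbers: the shift along the tool's x, y, z in m, then the turn, a rotation vector about the tool's x, y, z in degrees. In form: [[tx, ty, tz, rx, ry, rz], ...]. A call has exactly 5 rows; each row is the pose to reach, as a shift and turn from the pose commanded when the call began, along the tool's axes at that moment; what a row does not reach only later rows make up. A row lasts 1/10 s, in which the tool goes at most 50 mm and 8.59 degrees, less where a joint would pass 70% of its speed; a pose out of reach is approached as far as the arm can. A call with a gripper value outside its range is refused whole. "grip" is the finger opening in m, from 0 to 0.0854, set as the call begins (left out, the last holds). The fingers move at their own pace and stop on an object; the grip force is fixed at half the most. Time passes only in rows, so rows that repeat a pose let the fingers close, or fill a call up. It gives the time, the measured TCP pose, the force, the opening and the grip force at its end, in the units of the state.
- ctrl.get_state(): the state, without advancing time (a new reading comes with each control period).
- ctrl.snapshot(name): name is "scene" or "top" or "wrist"; returns the picture (420x560x3 uint8, red, green, blue); there is no depth.
- ctrl.camera_info(name): a dict with "fx", "fy", "cx", "cy" (pixels), "pose" (4x4, takes a point from camera to world coordinates). Camera axes: x right, y down, z forward; pixel columns grow to the right and rows downward; lengths in m; the calibration is good to about 2 mm. A picture is of the moment at which its call begins: read the wrist's pose just before it. camera_info takes no time and is no camera call; for the wrist camera it gives the pose at the moment of the call.
- ctrl.hand_in(): hands the job in; it is judged then, once.
Trained networks look in the newest picture that a camera, given by its name, has taken for a name from the list of things; names that differ only in an ending like _2 or _b are one class to them, and where a whole thing is asked for, a point or a joint stands for the part that bears it (a point fixed in the world has none). Each returns a list of dicts, best first, with "conf" (0 to 1); they miss things now and then, are a little off and sometimes report something else, mostly with a low value. They report only what shows in the picture. A call takes as long as a camera call.
- ctrl.cut_out(camera, target): "region" (420x560 bool, what is visible of it) and "rect" ([left, top, right, bottom] in pixels, round what is visible of it).
The state is a dict: "time": time; "qpos": joint angles; "joint_velocities": joint speeds; "joint_torque": joint torques, N m; "tool_pos": TCP position; "tool_rot": TCP orientation; "contact_force": force on the tool from outside, world axes, zero at the start; "ft_torque": the same for the moment, N m; "gripper_width": opening from 0.0 (shut) to 1.0 (fully open); "grip_force": force on a finger pad.
Only numpy, scipy, OpenCV 4.12 (cv2) and the standard library are available. Lean on these libraries where they do the work, as an engineer would, in place of code of your own. Each camera call takes 0.05 s, during which the arm holds its last target. There are 200 camera calls.

## Working session

There is one attempt and no reset: what is moved stays moved. The work goes in short steps, Python scripts to look and compute and a tool call to move; the robot and the scene stay as the last step left them, time stands still between calls to the robot, and variables do not carry over. Pictures are saved under pics/ and viewed, at most 10 in all, crops included, and the job is handed in when it is done.

Besides the shell and the picture viewer there is one more tool, called after ">>>" in YAML: its name, and indented under it one key for each argument. apply_moves: Moves the arm, as the interface text tells. Its arguments: {"type":"object","properties":{"series":{"type":"array","items":{"type":"array","items":{"type":"number"}}},"grip":{"type":"number"}},"required":["series"]}

```bash
mkdir -p pics; cat > h.py <<'E'
import numpy as np, cv2
from scipy.spatial.transform import Rotation as R
from plant import ctrl
def ray(cam,u,v,z,info=None):
    i=info or ctrl.camera_info(cam);P=np.array(i["pose"])
    d=P[:3,:3]@np.array([(u-i["cx"])/i["fx"],(v-i["cy"])/i["fy"],1])
    return P[:3,3]+d*(z-P[2,3])/d[2]
def proj(cam,p):
    i=ctrl.camera_info(cam);P=np.array(i["pose"]);c=P[:3,:3].T@(np.array(p)-P[:3,3])
    return np.array([c[0]/c[2]*i["fx"]+i["cx"],c[1]/c[2]*i["fy"]+i["cy"]])
def save(cam,name):
    im=ctrl.snapshot(cam);cv2.imwrite("pics/"+name,im[:,:,::-1]);return im
E
python3 - <<'E'
from h import *
a=save("top","top.png");b=save("scene","scene.png")
cv2.imwrite("pics/both.png",cv2.resize(np.vstack([a,b])[:,:,::-1],(560,840))[:,:]) 
for cam in("top","scene"):
    i=ctrl.camera_info(cam);print(cam,np.round(i["pose"],3).tolist(),i["fx"],i["cx"],i["cy"])
for n,z in(("collar",.132),("lock_top",.0665),("stand",.012),("wrench",.005),("bit_box",.028),("reader",.014)):
    for d in ctrl.cut_out("top",n)[:2]:
        r=d["region"].astype(np.uint8);ys,xs=np.nonzero(r)
        m=cv2.minAreaRect(np.c_[xs,ys].astype(np.float32))
        print(n,round(d["conf"],2),d["rect"],m,np.round(ray("top",xs.mean(),ys.mean(),z),3))
s=ctrl.get_state();print(s["tool_pos"],s["tool_rot"],s["time"])
E
```

```text
top [[-0.029, -0.998, 0.056, 0.541], [-1.0, 0.03, 0.011, -0.001], [-0.012, -0.055, -0.998, 0.743], [0.0, 0.0, 0.0, 1.0]] 402.6651771109997 276.08083394994566 208.58731496499763
scene [[0.549, 0.691, -0.471, 1.006], [0.836, -0.456, 0.306, -0.28], [-0.004, -0.561, -0.828, 0.855], [0.0, 0.0, 0.0, 1.0]] 493.4167626108769 288.21612356008035 211.23039740738895
collar 0.78 [291.4, 194.2, 327.9, 231.3] ((309.7000427246094, 212.4000244140625), (33.541019439697266, 33.98823165893555), 63.43495178222656) [ 0.567 -0.045  0.132]
lock_top 0.78 [348.6, 185.8, 403.5, 207.6] ((375.3490295410156, 199.9716796875), (16.895347595214844, 53.982696533203125), 74.05460357666016) [ 0.592 -0.172  0.066]
stand 0.93 [256.7, 143.8, 424.6, 270.6] ((340.4742126464844, 207.4574432373047), (94.80657958984375, 154.7804718017578), 77.27564239501953) [ 0.58  -0.114  0.012]
wrench 0.68 [333.9, 267.0, 416.8, 290.0] ((373.9320983886719, 277.437744140625), (20.15487289428711, 80.6194839477539), 87.51044464111328) [ 0.453 -0.163  0.005]
bit_box 0.73 [348.7, 188.8, 399.0, 207.4] ((374.4808044433594, 198.40383911132812), (16.277639389038086, 54.520286560058594), 78.69007110595703) [ 0.595 -0.182  0.028]
bit_box 0.66 [250.1, 100.4, 305.0, 148.7] ((276.9000244140625, 125.30001068115234), (34.43544387817383, 49.64070510864258), 63.43495178222656) [0.73  0.001 0.028]
reader 0.65 [333.9, 101.5, 384.1, 128.1] ((359.0912170410156, 115.13751220703125), (18.367998123168945, 49.20744705200195), 74.87599182128906) [ 0.748 -0.15   0.014]
[0.24035754 0.57687542 0.23118282] [ 6.16109940e-01  3.08058293e+00 -3.39298954e-04] 0.4
```

View pics/top.png

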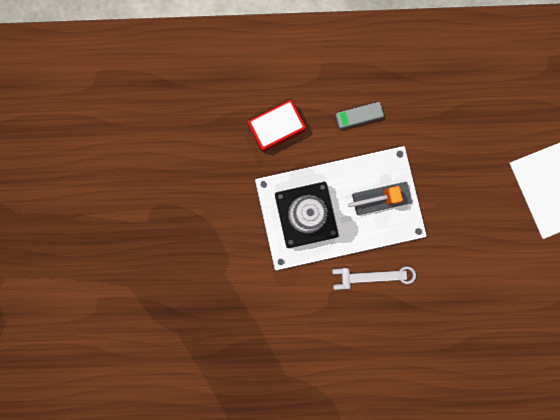

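View pics/scene.png

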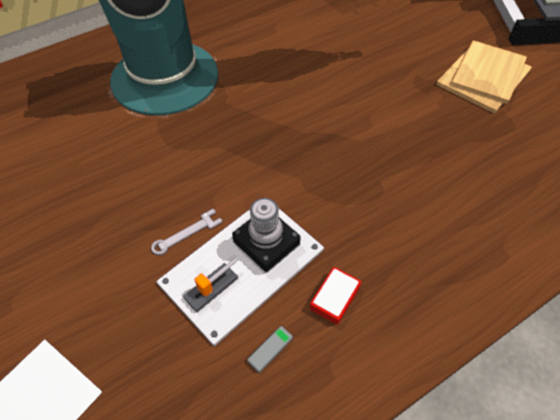

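The top view shows the collar at about (310,212), the orange grip at about (395,195), and the stand tilted roughly 12°. The scene view agrees.

```bash
python3 - <<'E'
from h import *
im=cv2.imread("pics/top.png");hsv=cv2.cvtColor(im,cv2.COLOR_BGR2HSV)
m=cv2.inRange(hsv,(8,180,120),(25,255,255));m[:, :330]=0;m[:,430:]=0;m[:150]=0;m[230:]=0
n,l,st,c=cv2.connectedComponentsWithStats(m);k=1+np.argmax(st[1:,4]);print("orange",st[k],c[k])
print("orange as z .0665",ray("top",*c[k],.0665))
cs=np.array([ray("top",u,v,.012)[:2] for u,v in((256,179),(405,146),(427,236),(275,270))])
ctr=cs.mean(0);ey=(cs[0]+cs[3]-cs[1]-cs[2]);L=np.linalg.norm(ey)/2;ey/=2*L
yaw=np.degrees(np.arctan2(-ey[0],ey[1]));ex=np.array([ey[1],-ey[0]])
print("ctr",ctr,"len",L,"yaw",yaw,"spindle pred",ctr+.065*ey)
col=ray("top",310,212,.136)[:2];print("collar",col,"in stand",(col-ctr)@ex,(col-ctr)@ey)
o=ray("top",*c[k],.0665)[:2];print("lock in stand",(o-ctr)@ex,(o-ctr)@ey)
print(np.round(R.from_rotvec(ctrl.get_state()["tool_rot"]).as_matrix(),3))
cv2.imwrite("pics/crop.png",cv2.resize(im[135:280,245:435],None,fx=4,fy=4,interpolation=cv2.INTER_CUBIC))
E
```

```text
orange [384 186  19  18 251] [393.25498008 194.83665339]
orange as z .0665 [ 0.59568328 -0.19119304  0.0665    ]
ctr [ 0.58001328 -0.11041787] len 0.2798660105507756 yaw 10.86749536237665 spindle pred [ 0.56775828 -0.04658359]
collar [ 0.56785187 -0.04545236] in stand 0.00030518746147996926 0.06609329722484497
lock in stand 0.00015975752372708607 -0.08228092739080804
[[-0.923  0.385 -0.   ]
 [ 0.385  0.923 -0.   ]
 [-0.    -0.    -1.   ]]
```

View pics/crop.png

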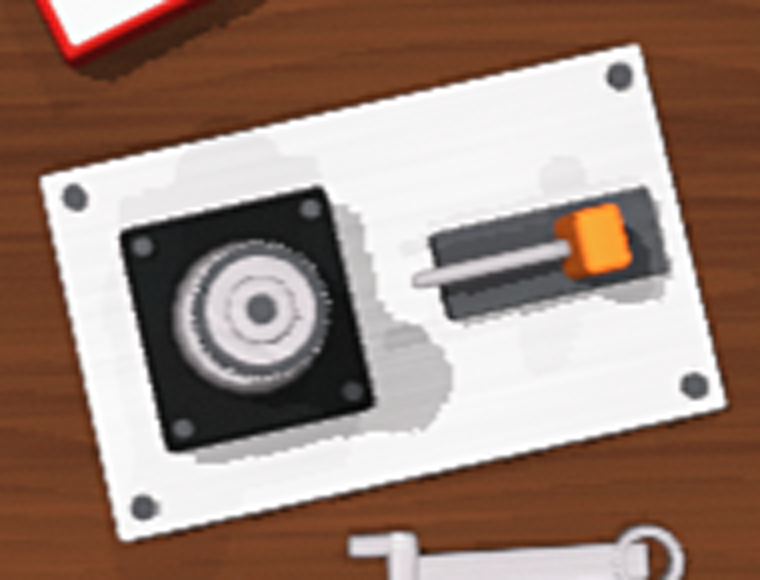

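>>> apply_moves:
  series:
    - [-0.033,-0.03,0,0,0,0]
    - [-0.067,-0.061,0,0,0,0]
    - [-0.1,-0.092,0,0,0,0]
    - [-0.133,-0.122,0,0,0,0]
    - [-0.167,-0.153,0,0,0,0]
  grip: 0.085

```text
time: 0.9
tool_pos: [0.3361, 0.3698, 0.2314]
tool_rot: [0.616, 3.081, 0.001]
contact_force: [1.4, -0.3, -0.0]
gripper_width: 0.998
grip_force: 0.0
```

>>> apply_moves:
  series:
    - [-0.033,-0.03,0,0,0,0]
    - [-0.067,-0.061,0,0,0,0]
    - [-0.1,-0.092,0,0,0,0]
    - [-0.133,-0.122,0,0,0,0]
    - [-0.167,-0.153,0,0,0,0]

```text
time: 1.4
tool_pos: [0.4314, 0.1644, 0.2316]
tool_rot: [0.615, 3.08, 0.001]
contact_force: [1.2, 0.3, 0.6]
gripper_width: 0.995
grip_force: 0.0
```

>>> apply_moves:
  series:
    - [-0.033,-0.03,0,0,0,0]
    - [-0.067,-0.061,0,0,0,0]
    - [-0.1,-0.092,0,0,0,0]
    - [-0.133,-0.122,0,0,0,0]
    - [-0.167,-0.153,0,0,0,0]

```text
time: 1.9
tool_pos: [0.5268, -0.0411, 0.2316]
tool_rot: [0.615, 3.08, 0.0]
contact_force: [-0.4, 1.6, -0.1]
gripper_width: 0.997
grip_force: 0.0
```

>>> apply_moves:
  series:
    - [-0.03,-0.028,0,0,0,8.5]
    - [-0.06,-0.056,0,0,0,17]
    - [-0.09,-0.084,0,0,0,25.5]
    - [-0.124,-0.116,0,0,0,34]
    - [-0.124,-0.116,0,0,0,42.5]

```text
time: 2.4
tool_pos: [0.5964, -0.2003, 0.2312]
tool_rot: [1.705, 2.636, -0.004]
contact_force: [-1.6, 0.5, -0.2]
gripper_width: 0.996
grip_force: 0.0
```

>>> apply_moves:
  series:
    - [0,0,0,0,0,7]
    - [0,0,0,0,0,14]
    - [0,0,0,0,0,14]
    - [0,0,0,0,0,14]
    - [0,0,0,0,0,14]

```text
time: 2.9
tool_pos: [0.5962, -0.1941, 0.2314]
tool_rot: [1.997, 2.425, 0.0]
contact_force: [-0.6, 0.6, 0.0]
gripper_width: 0.993
grip_force: 0.0
```

```bash
python3 - <<'E'
from h import *
s=ctrl.get_state();M=R.from_rotvec(s["tool_rot"]).as_matrix();T=s["tool_pos"]
print(np.round(T,4),np.degrees(np.arctan2(M[1,1],M[0,1])),np.round(s["qpos"],2))
im=save("wrist","w1.png")
i=ctrl.camera_info("wrist")
hsv=cv2.cvtColor(im,cv2.COLOR_RGB2HSV);m=cv2.inRange(hsv,(8,180,150),(25,255,255))
n,l,st,c=cv2.connectedComponentsWithStats(m);k=1+np.argmax(st[1:,4]);print(st[k],c[k])
p=ray("wrist",*c[k],.0665,i);print(p,"tool",M.T@(p-T))
print(np.round(i["pose"],3).tolist())
E
```

```text
[ 0.5962 -0.1941  0.2314] 11.065002312886651 [-0.21  0.49  0.66  1.63 -0.32  1.14  0.72]
[273 181  27  25 588] [286.31632653 193.56972789]
[ 0.5962889 -0.1928916  0.0665   ] tool [0.00119017 0.00031901 0.16488699]
[[0.981, 0.184, 0.057, 0.582], [0.192, -0.937, -0.291, -0.12], [-0.0, 0.296, -0.955, 0.375], [0.0, 0.0, 0.0, 1.0]]
```

View pics/w1.png

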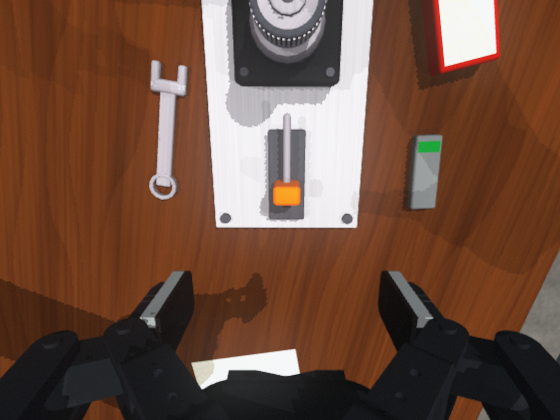

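Wrist view: the grip is at (286,193), centred between the fingers and the stand is square in the image. Next I descend.

>>> apply_moves:
  series:
    - [0,0,0.04,0,0,0]
    - [0,0,0.08,0,0,0]
    - [0,0,0.12,0,0,0]
    - [0,0,0.155,0,0,0]
    - [0,0,0.165,0,0,0]

```text
time: 3.45
tool_pos: [0.5945, -0.1936, 0.0631]
tool_rot: [-1.997, -2.42, 0.003]
contact_force: [-0.4, 0.1, 0.6]
gripper_width: 0.992
grip_force: 0.0
```

>>> apply_moves:
  series:
    - [0,0,0.01,0,0,0]
    - [0,0,0.02,0,0,0]
    - [0,0,0.03,0,0,0]
    - [0,0,0.03,0,0,0]
    - [0,0,0.03,0,0,0]

```text
time: 3.95
tool_pos: [0.5964, -0.1944, 0.0368]
tool_rot: [2.0, 2.422, 0.0]
contact_force: [0.2, 0.1, 0.5]
gripper_width: 0.993
grip_force: 0.0
```

>>> apply_moves:
  series:
    - [0,0,0,0,0,0]
    - [0,0,0,0,0,0]
    - [0,0,0,0,0,0]
    - [0,0,0,0,0,0]
    - [0,0,0,0,0,0]
  grip: 0.01

```text
time: 4.45
tool_pos: [0.5966, -0.1942, 0.0367]
tool_rot: [2.0, 2.422, 0.001]
contact_force: [0.3, 0.9, 4.3]
gripper_width: 0.317
grip_force: 59.2
```

>>> apply_moves:
  series:
    - [0,0,0,0,0,0]
    - [0,0,0,0,0,0]
    - [0,0,0,0,0,0]
    - [0,0,0,0,0,0]
    - [0,0,0,0,0,0]

```text
time: 4.95
tool_pos: [0.5966, -0.1942, 0.0367]
tool_rot: [2.0, 2.422, 0.001]
contact_force: [0.5, 0.9, 5.4]
gripper_width: 0.319
grip_force: 59.2
```

>>> apply_moves:
  series:
    - [0.006,0,0,0,0,0]
    - [0.012,0,0,0,0,0]
    - [0.018,0,0,0,0,0]
    - [0.024,0,0,0,0,0]
    - [0.03,0,0,0,0,0]

```text
time: 5.45
tool_pos: [0.5909, -0.1646, 0.0367]
tool_rot: [2.0, 2.421, 0.0]
contact_force: [2.7, -1.5, 5.1]
gripper_width: 0.322
grip_force: 60.5
```

>>> apply_moves:
  series:
    - [0.001,0,0,0,0,0]
    - [0.002,0,0,0,0,0]
    - [0.003,0,0,0,0,0]
    - [0.004,0,0,0,0,0]
    - [0.005,0,0,0,0,0]

```text
time: 5.95
tool_pos: [0.59, -0.1598, 0.0368]
tool_rot: [2.0, 2.421, 0.0]
contact_force: [3.2, -1.3, 5.5]
gripper_width: 0.317
grip_force: 60.7
```

>>> apply_moves:
  series:
    - [0.001,0,0,0,0,0]
    - [0.002,0,0,0,0,0]
    - [0.003,0,0,0,0,0]
    - [0.004,0,0,0,0,0]
    - [0.005,0,0,0,0,0]

```text
time: 6.45
tool_pos: [0.5894, -0.157, 0.0368]
tool_rot: [1.999, 2.418, -0.002]
contact_force: [10.4, -16.6, -6.6]
gripper_width: 0.318
grip_force: 59.3
```

>>> apply_moves:
  series:
    - [0.001,0,0,0,0,0]
    - [0.001,0,0,0,0,0]
    - [0.001,0,0,0,0,0]
    - [0.001,0,0,0,0,0]
    - [0.001,0,0,0,0,0]

```text
time: 6.95
tool_pos: [0.5894, -0.157, 0.0368]
tool_rot: [2.0, 2.416, -0.002]
contact_force: [11.0, -18.1, -7.3]
gripper_width: 0.316
grip_force: 59.7
```

>>> apply_moves:
  series:
    - [-0.001,0,0,0,0,0]
    - [-0.002,0,0,0,0,0]
    - [-0.003,0,0,0,0,0]
    - [-0.003,0,0,0,0,0]
    - [-0.003,0,0,0,0,0]

```text
time: 7.45
tool_pos: [0.5895, -0.1572, 0.0368]
tool_rot: [2.0, 2.421, 0.0]
contact_force: [4.0, -4.9, 4.3]
gripper_width: 0.315
grip_force: 61.4
```

>>> apply_moves:
  series:
    - [0,0,0,0,0,0]
    - [0,0,0,0,0,0]
    - [0,0,0,0,0,0]
    - [0,0,0,0,0,0]
    - [0,0,0,0,0,0]
  grip: 0.085

```text
time: 7.95
tool_pos: [0.5888, -0.1568, 0.0362]
tool_rot: [-2.001, -2.422, 0.0]
contact_force: [-1.0, -0.4, -0.1]
gripper_width: 0.995
grip_force: 0.0
```

>>> apply_moves:
  series:
    - [0,0,-0.03,0,0,0]
    - [0,0,-0.06,0,0,0]
    - [0,0,-0.09,0,0,0]
    - [0,0,-0.12,0,0,0]
    - [0,0,-0.15,0,0,0]

```text
time: 8.45
tool_pos: [0.5887, -0.1569, 0.1875]
tool_rot: [-2.001, -2.422, 0.0]
contact_force: [0.1, 0.0, -0.0]
gripper_width: 0.997
grip_force: 0.0
```

```bash
python3 - <<'E'
from h import *
s=ctrl.get_state();M=R.from_rotvec(s["tool_rot"]).as_matrix();T=s["tool_pos"]
print(np.round(T,4),np.degrees(np.arctan2(M[1,1],M[0,1])),np.round(s["qpos"],2))
im=save("wrist","w2.png");i=ctrl.camera_info("wrist")
hsv=cv2.cvtColor(im,cv2.COLOR_RGB2HSV);m=cv2.inRange(hsv,(8,180,150),(25,255,255))
n,l,st,c=cv2.connectedComponentsWithStats(m);k=1+np.argmax(st[1:,4])
p=ray("wrist",*c[k],.0665,i);print("lock",p)
for d in ctrl.cut_out("wrist","collar")[:1]:print(d["conf"],d["rect"])
E
```

```text
[ 0.5887 -0.1569  0.1875] 10.8722662201938 [-0.27  0.5   0.65  1.71 -0.34  1.04  0.69]
lock [ 0.5923293  -0.15796806  0.0665    ]
0.81 [240.9, 2.2, 332.8, 96.6]
```

View pics/w2.png

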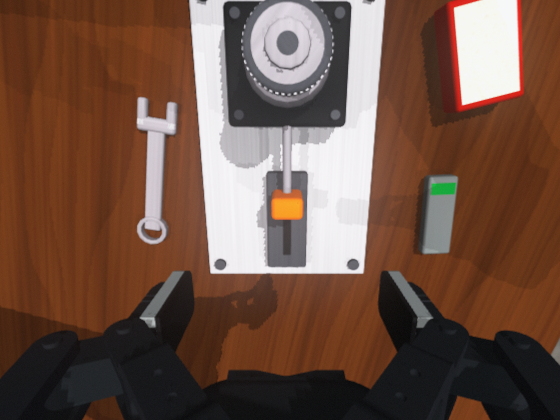

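```bash
python3 - <<'E'
from h import *
s=ctrl.get_state();M=R.from_rotvec(s["tool_rot"]).as_matrix();T=s["tool_pos"]
p=ray("wrist",288,42,.136);print(p,"tool",M.T@(p-T))
p=np.array([.5678,-.0457,.136]);print("top est",M.T@(p-T))
E
```

```text
[ 0.57016493 -0.04525756  0.136     ] tool [0.11421235 0.00097932 0.05390455]
top est [ 0.11422377 -0.00142658  0.05389237]
```

>>> apply_moves:
  series:
    - [0.025,0,0,0,0,8]
    - [0.05,0,0,0,0,16]
    - [0.075,0,0,0,0,24]
    - [0.1,0,0,0,0,32]
    - [0.114,0,0,0,0,40]

```text
time: 9.05
tool_pos: [0.5669, -0.0428, 0.1856]
tool_rot: [-2.711, -1.586, 0.001]
contact_force: [-0.3, -0.7, -0.4]
gripper_width: 0.995
grip_force: 0.0
```

>>> apply_moves:
  series:
    - [0,0,0.02,0,0,0]
    - [0,0,0.04,0,0,0]
    - [0,0,0.06,0,0,0]
    - [0,0,0.08,0,0,0]
    - [0,0,0.09,0,0,0]

```text
time: 9.55
tool_pos: [0.5665, -0.0449, 0.0944]
tool_rot: [-2.708, -1.591, 0.003]
contact_force: [-0.2, 0.6, 0.1]
gripper_width: 0.996
grip_force: 0.0
```

>>> apply_moves:
  series:
    - [0,0,0,0,0,0]
    - [0,0,0,0,0,0]
    - [0,0,0,0,0,0]
    - [0,0,0,0,0,0]
    - [0,0,0,0,0,0]
  grip: 0.04

```text
time: 10.05
tool_pos: [0.5679, -0.0451, 0.0969]
tool_rot: [2.708, 1.591, 0.002]
contact_force: [0.1, -1.5, 2.0]
gripper_width: 0.6
grip_force: 62.8
```

>>> apply_moves:
  series:
    - [0,0,0,0,0,0]
    - [0,0,0,0,0,0]
    - [0,0,0,0,0,0]
    - [0,0,0,0,0,0]
    - [0,0,0,0,0,0]

```text
time: 10.55
tool_pos: [0.5676, -0.045, 0.0964]
tool_rot: [2.708, 1.592, 0.0]
contact_force: [1.3, -0.8, 0.8]
gripper_width: 0.594
grip_force: 62.9
```

```bash
python3 - <<'E'
from h import *
s=ctrl.get_state();M=R.from_rotvec(s["tool_rot"]).as_matrix();F=s["contact_force"]
print(np.round(s["tool_pos"],4),np.degrees(np.arctan2(M[1,1],M[0,1])),np.round(s["qpos"],2),"Ftool",M.T@F,M.T@s["ft_torque"])
save("scene","s2.png")
im=cv2.imread("pics/s2.png");cv2.imwrite("pics/s2c.png",cv2.resize(im[130:310,150:390],None,fx=3,fy=3))
E
```

```text
[ 0.5676 -0.045   0.0964] -29.115839666098758 [-0.53  0.6   0.73  1.88 -0.51  0.86 -0.05] Ftool [-0.05517071  1.54160345 -0.83528023] [-0.4066088   0.09799342  0.02659791]
```

View pics/s2c.png

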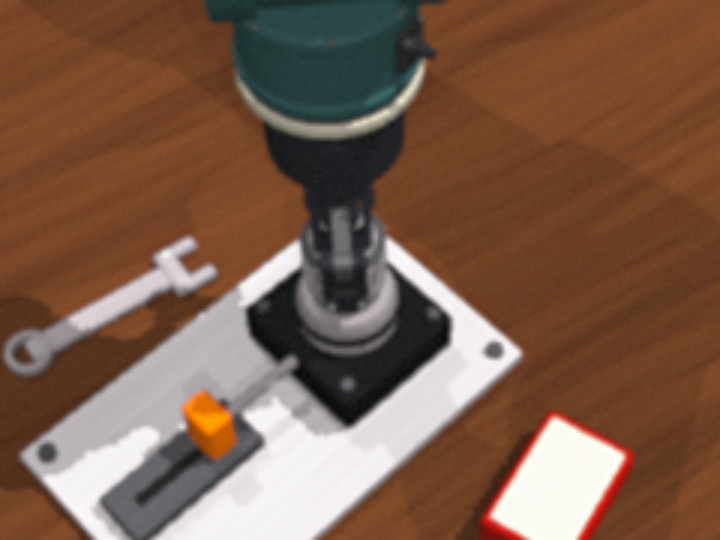

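The collar is gripped (the jaws stopped at about 51 mm), side forces are small, and the lock grip is forward with its bolt at the clamp block. I'll press to feel the hard stop.

>>> apply_moves:
  series:
    - [0,0,0.001,0,0,0]
    - [0,0,0.002,0,0,0]
    - [0,0,0.003,0,0,0]
    - [0,0,0.003,0,0,0]
    - [0,0,0.003,0,0,0]

```text
time: 11.1
tool_pos: [0.5679, -0.045, 0.0946]
tool_rot: [-2.708, -1.591, -0.002]
contact_force: [-8.3, 2.0, 30.7]
gripper_width: 0.598
grip_force: 66.0
```

>>> apply_moves:
  series:
    - [0,0,-0.0005,0,0,-3]
    - [0,0,-0.0005,0,0,-6]
    - [0,0,-0.0005,0,0,-9]
    - [0,0,-0.0005,0,0,-12]
    - [0,0,-0.0005,0,0,-15]

```text
time: 11.6
tool_pos: [0.5677, -0.0463, 0.0948]
tool_rot: [2.476, 1.932, 0.001]
contact_force: [-5.7, -5.5, 20.2]
gripper_width: 0.597
grip_force: 65.1
```

>>> apply_moves:
  series:
    - [0,0,0,0,0,-1.5]
    - [0,0,0,0,0,-3]
    - [0,0,0,0,0,-4.5]
    - [0,0,0,0,0,-6]
    - [0,0,0,0,0,-6]

```text
time: 12.1
tool_pos: [0.5679, -0.0462, 0.0948]
tool_rot: [2.372, 2.057, 0.001]
contact_force: [-3.6, -4.8, 19.5]
gripper_width: 0.59
grip_force: 64.9
```

>>> apply_moves:
  series:
    - [0,0,0,0,0,-1.5]
    - [0,0,0,0,0,-3]
    - [0,0,0,0,0,-4.5]
    - [0,0,0,0,0,-6]
    - [0,0,0,0,0,-6]

```text
time: 12.6
tool_pos: [0.5678, -0.0463, 0.0948]
tool_rot: [2.261, 2.179, 0.001]
contact_force: [-3.8, -5.2, 20.0]
gripper_width: 0.598
grip_force: 64.9
```

>>> apply_moves:
  series:
    - [0,0,0,0,0,-1.5]
    - [0,0,0,0,0,-3]
    - [0,0,0,0,0,-4.5]
    - [0,0,0,0,0,-6]
    - [0,0,0,0,0,-6]

```text
time: 13.1
tool_pos: [0.5679, -0.0463, 0.0948]
tool_rot: [2.144, 2.294, 0.001]
contact_force: [-3.9, -5.1, 19.1]
gripper_width: 0.597
grip_force: 64.9
```

>>> apply_moves:
  series:
    - [0,0,0,0,0,-1.5]
    - [0,0,0,0,0,-3]
    - [0,0,0,0,0,-4.5]
    - [0,0,0,0,0,-6]
    - [0,0,0,0,0,-6]

```text
time: 13.6
tool_pos: [0.5679, -0.0463, 0.0948]
tool_rot: [2.021, 2.403, 0.0]
contact_force: [-3.6, -4.5, 19.8]
gripper_width: 0.598
grip_force: 64.9
```

>>> apply_moves:
  series:
    - [0,0,0,0,0,-1.5]
    - [0,0,0,0,0,-3]
    - [0,0,0,0,0,-4.5]
    - [0,0,0,0,0,-6]
    - [0,0,0,0,0,-6]

```text
time: 14.1
tool_pos: [0.5678, -0.0463, 0.0948]
tool_rot: [1.893, 2.506, 0.0]
contact_force: [-3.8, -5.7, 18.9]
gripper_width: 0.596
grip_force: 64.9
```

>>> apply_moves:
  series:
    - [0,0,0,0,0,-1.5]
    - [0,0,0,0,0,-3]
    - [0,0,0,0,0,-4.5]
    - [0,0,0,0,0,-6]
    - [0,0,0,0,0,-6]

```text
time: 14.6
tool_pos: [0.5678, -0.0463, 0.0948]
tool_rot: [1.759, 2.601, 0.0]
contact_force: [-3.9, -5.1, 20.2]
gripper_width: 0.596
grip_force: 64.9
```

>>> apply_moves:
  series:
    - [0,0,0,0,0,-1.5]
    - [0,0,0,0,0,-3]
    - [0,0,0,0,0,-4.5]
    - [0,0,0,0,0,-6]
    - [0,0,0,0,0,-6]

```text
time: 15.1
tool_pos: [0.5679, -0.0462, 0.0947]
tool_rot: [1.62, 2.69, 0.0]
contact_force: [-3.4, -5.2, 16.9]
gripper_width: 0.596
grip_force: 64.7
```

>>> apply_moves:
  series:
    - [0,0,0,0,0,-1]
    - [0,0,0,0,0,-2]
    - [0,0,0,0,0,-3]
    - [0,0,0,0,0,-4]
    - [0,0,0,0,0,-4]

```text
time: 15.6
tool_pos: [0.5678, -0.0461, 0.0946]
tool_rot: [1.526, 2.745, -0.0]
contact_force: [-1.8, -4.8, 15.0]
gripper_width: 0.597
grip_force: 64.4
```

>>> apply_moves:
  series:
    - [0,0,0,0,0,-1]
    - [0,0,0,0,0,-2]
    - [0,0,0,0,0,-3]
    - [0,0,0,0,0,-4]
    - [0,0,0,0,0,-4]

```text
time: 16.1
tool_pos: [0.5677, -0.0458, 0.0943]
tool_rot: [1.429, 2.797, -0.0]
contact_force: [0.2, -4.2, 10.7]
gripper_width: 0.596
grip_force: 63.9
```

>>> apply_moves:
  series:
    - [0,0,0,0,0,-1]
    - [0,0,0,0,0,-2]
    - [0,0,0,0,0,-3]
    - [0,0,0,0,0,-3]
    - [0,0,0,0,0,-3]

```text
time: 16.6
tool_pos: [0.5674, -0.045, 0.0938]
tool_rot: [-1.356, -2.834, 0.0]
contact_force: [1.9, -1.9, 3.4]
gripper_width: 0.601
grip_force: 63.2
```

>>> apply_moves:
  series:
    - [0,0,0.0005,0,0,0]
    - [0,0,0.001,0,0,0]
    - [0,0,0.001,0,0,0]
    - [0,0,0.001,0,0,0]
    - [0,0,0.001,0,0,0]

```text
time: 17.1
tool_pos: [0.5674, -0.045, 0.0928]
tool_rot: [-1.355, -2.834, 0.0]
contact_force: [1.6, -1.4, 4.6]
gripper_width: 0.597
grip_force: 63.2
```

It has dropped over the pin. Now I push it home.

>>> apply_moves:
  series:
    - [0,0,0.0012,0,0,0]
    - [0,0,0.0024,0,0,0]
    - [0,0,0.0036,0,0,0]
    - [0,0,0.0048,0,0,0]
    - [0,0,0.0055,0,0,0]

```text
time: 17.6
tool_pos: [0.5675, -0.045, 0.0875]
tool_rot: [-1.356, -2.834, -0.0]
contact_force: [-7.4, -0.1, 24.1]
gripper_width: 0.596
grip_force: 65.2
```

>>> apply_moves:
  series:
    - [0,0,0.0005,0,0,0]
    - [0,0,0.001,0,0,0]
    - [0,0,0.0015,0,0,0]
    - [0,0,0.002,0,0,0]
    - [0,0,0.002,0,0,0]

```text
time: 18.1
tool_pos: [0.5675, -0.0449, 0.0873]
tool_rot: [-1.356, -2.834, -0.002]
contact_force: [-18.1, 1.7, 49.5]
gripper_width: 0.593
grip_force: 68.2
```

>>> apply_moves:
  series:
    - [0,0,-0.001,0,0,0]
    - [0,0,-0.0015,0,0,-1]
    - [0,0,-0.0015,0,0,-2]
    - [0,0,-0.0015,0,0,-3]
    - [0,0,-0.0015,0,0,-3]

```text
time: 18.6
tool_pos: [0.5678, -0.045, 0.0875]
tool_rot: [1.28, 2.868, 0.001]
contact_force: [-2.9, -0.5, 17.6]
gripper_width: 0.592
grip_force: 64.7
```

```bash
python3 - <<'E'
from h import *
s=ctrl.get_state();M=R.from_rotvec(s["tool_rot"]).as_matrix()
print(np.round(s["tool_pos"],4),s["contact_force"],s["ft_torque"],np.round(s["qpos"],2))
save("scene","s3.png");im=cv2.imread("pics/s3.png");a=cv2.imread("pics/s2.png")
cv2.imwrite("pics/s3c.png",np.hstack([cv2.resize(x[190:260,225:305],None,fx=5,fy=5,interpolation=cv2.INTER_CUBIC) for x in(a,im)]))
E
```

```text
[ 0.5678 -0.045   0.0875] [-2.94626571 -0.45511971 17.58817504] [-0.0665455   0.66916853 -0.03628067] [-0.3   0.53  0.42  1.88 -0.29  0.79  1.  ]
```

View pics/s3c.png

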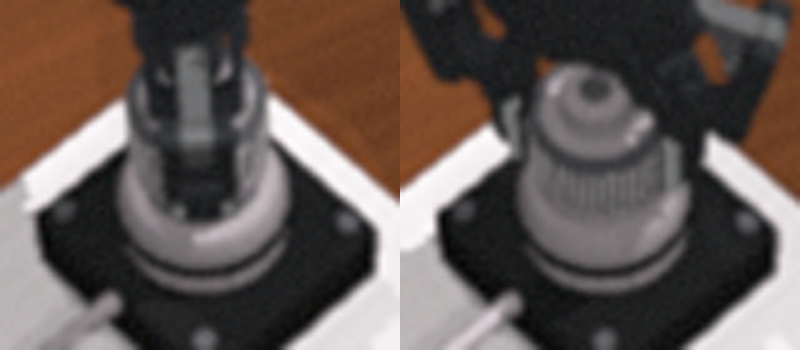

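The post now stands about 14 mm clear of the collar, which fits fully home. It is held there with 17.6 N, so I'm handing in.

```bash
python3 -c "
from plant import ctrl
print(ctrl.hand_in())"
```

```text
the job is handed in; nothing more can be done
None
```

The job is handed in, result not reported: I slid the lock grip to its end stop, turned the collar about 71° anticlockwise onto the pin (it dropped at about 68°), and am holding it pushed home with about 18 N. The wrench, red box and card reader were not touched.

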